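# Sort the stray heel caps and snap the right one onto an upturned dance heel

### The arm

A 6-joint arm with a two-finger parallel gripper is mounted at the origin on the work surface. World frame = base frame: x ahead of the robot, y to its left, z up, the work surface at z = 0. Lengths are in m, angles in degrees, forces in N, time in s.
With the tool pointing down it reaches from about 0.25 to 0.725 m from the base axis. Payload 9.7 kg.
Tool frame: the origin (TCP) lies midway between the tips of the shut fingers; the grasp point (between the pads) lies 19 mm behind it (bot.hold_point_z is the distance from the TCP to the grasp point, in m); z points along the fingers, y is the line along which they close (so a half turn about z gives the same grasp; the last joint's range is limited). The gripper opens to 85 mm and grips with 20 to 120 N. Pads are 22 mm wide; open, the fingers measure 114 mm over their backs; the gripper's body (76 mm by 85 mm) begins 54 mm behind the grasp point. The pads swing forward as they close: fully open they stand 13 mm farther back than shut.
Start: joints at [-65.088, 4.979, 10.078, 95.1, 0, 90], TCP at [0.232, -0.499, 0.231] pointing down, gripper open.
Joint ranges: [-179.16, 179.16], [-48.56, 103.87], [-65.8, 70.77], [-126.05, 130.52], [-82.76, 87.17], [-180, 180]. Speed limits (degrees/s): [127.2, 127.2, 147.25, 180, 180, 180].

### API

Orientations are given as [roll, pitch, yaw] about the fixed x, y, z axes, in that order (R = Rz(yaw) Ry(pitch) Rx(roll)).
In Python, from workcell import bot gives the robot as it stands.
- The arm moves only by the tool play_rows, never from a script. Its argument "steps" is a list that holds one entry, the list of rows, each a list of 4 numbers: the shift along the tool's x, y, z in m, then the turn about the tool's z in rad. In form: [[[tx, ty, tz, yaw], ...]]. A call has exactly 5 rows; each row shifts and turns the commanded pose from where the row before left it, along the tool's axes as they then stand; what a row does not reach is not made up. A row lasts 1/12 s, in which the tool goes at most 41.7 mm and 7.16 degrees, less where a joint would pass 70% of its speed; a pose out of reach is approached as far as the arm can. A call is refused whole if a number of a shift passes 0.0417 or a number of a turn 0.125, either way. A call with a gripper value outside its range is refused whole. "gripper" is the finger opening in m, from 0 to 0.0854, set as the call begins (left out, the last holds). The fingers move at their own pace and stop on an object; "squeeze" is the grip in N (left out, the last holds). Time passes only in rows, so rows that do not move let the fingers close, or fill a call up. It gives the time, the measured TCP pose, the force, the opening and the grip force at its end, in the units of the state.
- bot.get_obs(): the state, without advancing time (a new reading comes with each control period).
- bot.camera(name): name is "scene" or "top" or "wrist"; returns a dict with "img" (384x512x3 uint8, blue, green, red), "vfov" (degrees; the focal length in pixels is half the picture's height over the tangent of half this angle, whatever the lens; pixels are square), "cx", "cy" (the principal point, pixels), "D" ([k1, k2, p1, p2, k3] as OpenCV has them; the pictures are not rectified), "xyz" and "attitude" of the camera in the world. Camera axes: x right, y down, z forward; pixel columns grow to the right and rows downward; lengths in m; the calibration is good to about 2 mm. A picture is of the moment at which its call begins. There is no depth.
- bot.job_done(): hands the job in; it is judged then, once.
The state is a dict: "time": time; "q": joint angles; "qd": joint speeds; "joint_efforts": joint torques, N m; "ee_pos": TCP position; "tcp_rot": TCP orientation; "wrist_force": force on the tool from outside, world axes, zero at the start; "torque": the same for the moment, N m; "opening": finger opening in m; "grasp_force": force on a finger pad.
Only numpy, scipy, OpenCV 4.12 (cv2) and the standard library are available. Lean on these libraries where they do the work, as an engineer would, in place of code of your own. Each camera call takes 0.05 s, during which the arm holds its last target. There are 200 camera calls.

### The job

Three black heel caps lie loose among the tools on the cobbler's bench: put the slim round one and the D-shaped one each into the wooden bin that already holds its own kind. Then set the wide round one over the flared heel of the upturned shoe on the iron jack and push it straight down until it clicks and sits fully home, and keep pressing after the click: finish with the gripper still on the cap, pushing it firmly down onto the heel (some 10 N). Leave the other things on the bench where they are.

Things in the scene. Friction and masses are not known exactly. Their poses are not given: they have to be found in the camera images.
- wide_cap: Wide round black hard-plastic heel cap, the one that fits the heel: a cup 37 mm in diameter, 22 mm high, about 20 g, standing mouth down, closed flat top up. Origin at the centre of its mouth (underside), z up. Bore 31 mm wide, 18 mm deep, with a rounded inner lip, 25.6 mm clear, at the mouth; the closed top is 4 mm thick.
- wide_cap_top (a point): Centre of the wide cap's closed top face, 22 mm above its origin.
- slim_cap: Slim round black heel cap for narrow heels: 23 mm in diameter at the foot, 20 mm at the top, 28 mm high, mass about 12 g, standing mouth down. Origin at the centre of its underside, z up.
- block_cap: D-shaped black heel cap for block heels: 52 mm long (x) by 44 mm wide (y) by 14 mm thick, lying flat, mass about 30 g. The rounded end is at -x, the straight edge at +x, the long sides straight from x = -4 to +26 mm. Origin at the centre of its underside, z up.
- slim_bin: Fixed open wooden bin that holds slim round caps: 170 (x) by 115 (y) by 45 mm high, walls and floor 5 mm. Origin at the centre of its underside. Six slim caps stand fixed in its far half (x from +28 mm, tops 33 mm above the bench); the near half (x -80 to +25 mm) is empty floor. The two bins may stand in either place.
- block_bin: Fixed open wooden bin, same size and frame as the other, that holds D-shaped caps: four lie fixed in its far half (x from +22 mm, tops 38 mm above the bench); the near half (x -80 to +20 mm) is empty floor.
- jack: Fixed cast-iron bench jack carrying an upturned tan dance shoe 240 mm long. Origin on the bench straight below the heel's axis, z up, x to the toe: shoe from 36 mm behind the axis to 206 mm ahead. Heel's end 215 mm above the bench; the sole, from 90 mm ahead, about as high; the heel seat 50 mm lower. The jack's round foot, 140 mm wide, is centred 55 mm ahead of the origin.
- heel_end (a point): Centre of the heel's flat end, facing up, 22 mm wide; 10 mm below, the heel flares to 29 mm with a springy rim, then is waisted. The wide cap slides on freely for 8 mm; the rim then resists with 12 to 17 N over 4 to 5 mm and gives way with a click (force drops to nothing). Fully home 18 mm down: the cap's top 4 mm above this point.
- spool: Bystander: small wooden thread spool, 34 mm in diameter, 40 mm high, upright. Origin at the centre of its underside.
- awl: Bystander: awl with a wooden handle, 116 mm long, 21 mm thick, lying flat along its x with the spike to +x. Origin under its middle.
- tin: Bystander: flat round polish tin, 76 mm in diameter, 23 mm high. Origin at the centre of its underside.
- hammer: Bystander: shoemaker's hammer lying flat, 230 mm long along its x, the head at +x, 33 mm high. Origin under the handle.
- brush: Bystander: wooden shoe brush, 170 by 52 by 44 mm high, lying bristles down. Origin at the centre of its underside, length along x.
- cream_jar: Bystander: small glass cream jar with a metal lid, 52 mm in diameter, 48 mm high. Origin at the centre of its underside.
Things that resemble listed ones, but are neither listed nor needed, are in the scene too. What is shaped like the block_cap but purple is not meant. What is shaped like the wide_cap but red is not meant.

How it is judged:
By the outcome, as a careful person would: the job done as asked, in the order asked, and still so for the second after the job is handed in, while the arm keeps its last pose, push and grip.
It also fails if it takes over 70 s, if anything falls off the work surface, if the arm or the gripper's body presses on something with over 40 N, if the wrist force passes 120 N, or if a joint passes its speed limit or range.

## Working session

There is one attempt and no reset: what is moved stays moved. The work goes in short steps, Python scripts to look and compute and a tool call to move; the robot and the scene stay as the last step left them, time stands still between calls to the robot, and variables do not carry over. Pictures are saved under pics/ and viewed, at most 10 in all, crops included, and the job is handed in when it is done.

Besides the shell and the picture viewer there is one more tool, called after "Emit:" as name(argument=value, ...), one argument or row to a line, values as JSON. play_rows: Moves the arm, as the interface text tells. Its arguments: {"type":"object","properties":{"steps":{"type":"array","items":{"type":"array","items":{"type":"array","items":{"type":"number"}}}},"gripper":{"type":"number"},"squeeze":{"type":"number"}},"required":["steps"]}

```bash
mkdir -p pics; cat > h.py <<'E'
import numpy as np, cv2
from scipy.spatial.transform import Rotation as R
from workcell import bot
def cam(n):
    c=bot.camera(n); im=np.asarray(c['img']); h=im.shape[0]
    f=h/2/np.tan(np.radians(c['vfov'])/2)
    c['K']=np.array([[f,0,c['cx']],[0,f,c['cy']],[0,0,1]]); c['D']=np.array(c['D'],float)
    a=np.array(c['attitude'],float)
    c['R']=a if a.shape==(3,3) else R.from_euler('xyz',a,degrees=True).as_matrix()
    c['t']=np.array(c['xyz']); return c
def px2w(c,uv,z):
    p=cv2.undistortPoints(np.array(uv,float).reshape(-1,1,2),c['K'],c['D']).reshape(-1,2)
    d=np.c_[p,np.ones(len(p))]@c['R'].T
    return c['t']+d*((z-c['t'][2])/d[:,2])[:,None]
def w2px(c,P):
    Rc=c['R'].T; return cv2.projectPoints(np.array(P,float).reshape(-1,1,3),cv2.Rodrigues(Rc)[0],-Rc@c['t'],c['K'],c['D'])[0].reshape(-1,2)
E
python3 - <<'E'
from h import *
for n in ['top','scene']:
    c=cam(n); cv2.imwrite(f'pics/{n}0.png',cv2.resize(c['img'],(800,600),interpolation=cv2.INTER_CUBIC)); print(n,c['t'],c['attitude'],c['vfov'],c['D'])
print(bot.get_obs())
E
```

```text
top [ 0.34942503 -0.05702619  1.51818957] [-172.90067606    0.77075736  -89.13770061] 43.67495814012124 [-0.12808547  0.          0.          0.          0.        ]
scene [1.35737188 0.59209887 1.04877987] [-1.29885159e+02  6.35723036e-02  1.26528018e+02] 45.05097712689869 [-0.18548417  0.          0.          0.          0.        ]
{'time': 0.1, 'q': array([-6.50873611e+01,  5.00734580e+00,  1.00389554e+01,  9.50977653e+01,
        2.83205047e-04,  8.99999813e+01]), 'qd': array([0.00350677, 0.00740287, 0.18695025, 0.07288717, 0.00826227,
       0.08861374]), 'joint_efforts': array([ 2.24669930e-03, -5.21560800e+01,  4.65653872e+01,  1.60246447e-02,
        8.24556969e-05,  1.65052671e-05]), 'ee_pos': array([ 0.2315996 , -0.49864723,  0.23065939]), 'tcp_rot': array([-1.79933844e+02, -2.83226483e-04,  2.49126573e+01]), 'wrist_force': array([ 0.1196928 , -0.1084582 ,  0.52595052]), 'torque': array([ 0.04489507, -0.00287469,  0.01610338]), 'grasp_force': 0.0, 'opening': 0.08490282943147903}
```

View pics/top0.png

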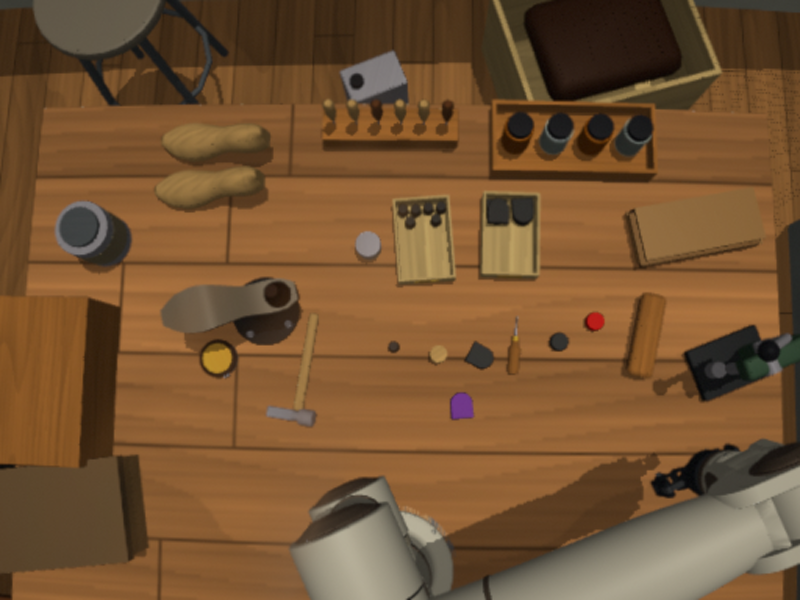

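View pics/scene0.png

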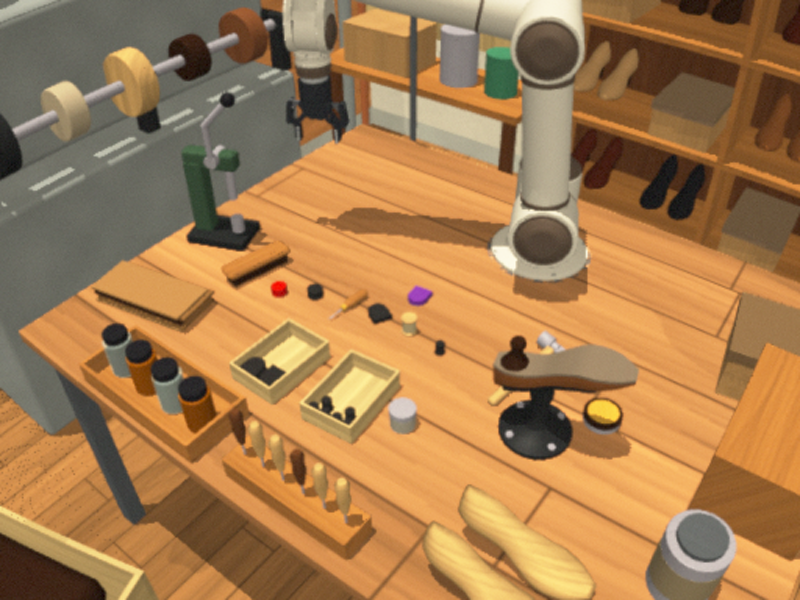

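The top view (800 px wide) shows the slim cap (394,347), D cap (480,356), wide cap (559,342), slim bin (424,240), block bin (510,235) and heel (280,293), with the toe pointing left. Next I'll turn these into world positions.

```bash
python3 - <<'E'
from h import *
s=512/800
c=cam('top'); im=c['img']
g=im.max(axis=2)
big=[]
for n,(u,v),zt in [('slim',(394,347),.028),('block',(480,356),.014),('wide',(559,342),.022)]:
    u*=s;v*=s; x0,y0=int(u)-16,int(v)-14
    big.append(cv2.resize(im[y0:y0+28,x0:x0+32],None,fx=8,fy=8,interpolation=cv2.INTER_CUBIC))
    m=(g[y0:y0+28,x0:x0+32]<62).astype(np.uint8)
    k,l,st,ce=cv2.connectedComponentsWithStats(m)
    i=l[int(v)-y0,int(u)-x0]; print(n,i,st[i],px2w(c,ce[i]+[x0,y0],zt*.6).round(4))
    if n=='block':
        cn=max(cv2.findContours((l==i).astype(np.uint8),0,1)[0],key=len); P=px2w(c,cn.reshape(-1,2)+np.array([x0,y0]),.012)
        print(P[:,:2].round(4).tolist())
x0,y0=160,165; big.append(cv2.resize(im[y0:y0+56,x0:x0+64],None,fx=4,fy=4,interpolation=cv2.INTER_CUBIC))
cv2.imwrite('pics/crops.png',np.vstack([np.hstack(big[:2]),np.hstack(big[2:])]))
# bins rim corners
print('slimbin',px2w(c,np.array([(392,198),(448,195),(456,278),(399,284)])*s,.045).round(3).tolist())
print('blockbin',px2w(c,np.array([(483,192),(540,193),(540,278),(481,276)])*s,.045).round(3).tolist())
print('heel',px2w(c,np.array([(280,293)])*s,.215),'toe',px2w(c,np.array([(165,312)])*s,.2))
print('spool,awl', px2w(c,np.array([(438,354),(514,346),(514,372),(516,320),(595,321)])*s,.02).round(3).tolist())
E
```

```text
slim 0 [  0   0  32  28 889] [[0.4475 0.0053 0.0168]]
block 1 [  6   6  19  17 185] [[ 0.4302 -0.168   0.0084]]
[[0.458, -0.1597], [0.4548, -0.1565], [0.4516, -0.1566], [0.4484, -0.1534], [0.4453, -0.1535], [0.4421, -0.1503], [0.4389, -0.1504], [0.4358, -0.1472], [0.4326, -0.1441], [0.4294, -0.1441], [0.4263, -0.141], [0.4231, -0.1379], [0.4231, -0.141], [0.42, -0.1442], [0.4201, -0.1473], [0.417, -0.1505], [0.417, -0.1536], [0.4139, -0.1568], [0.4139, -0.1599], [0.4108, -0.1631], [0.4078, -0.1663], [0.4078, -0.1694], [0.4078, -0.1725], [0.4079, -0.1757], [0.411, -0.1788], [0.4111, -0.182], [0.4143, -0.1851], [0.4143, -0.1882], [0.4174, -0.1882], [0.4206, -0.1913], [0.4238, -0.1913], [0.4269, -0.1945], [0.43, -0.1913], [0.4332, -0.1913], [0.4363, -0.1913], [0.4394, -0.1881], [0.4425, -0.1849], [0.4425, -0.1818], [0.4456, -0.1786], [0.4487, -0.1755], [0.4487, -0.1723], [0.4518, -0.1692], [0.4517, -0.166], [0.4549, -0.1628]]
wide 1 [11  9 11 11 98] [[ 0.4618 -0.3269  0.0132]]
slimbin [[0.745, 0.012, 0.045], [0.753, -0.102, 0.045], [0.583, -0.119, 0.045], [0.569, -0.006, 0.045]]
blockbin [[0.76, -0.172, 0.045], [0.76, -0.288, 0.045], [0.585, -0.287, 0.045], [0.588, -0.169, 0.045]]
heel [[0.5253841  0.19878214 0.215     ]] toe [[0.49018866 0.41116904 0.2       ]]
spool,awl [[0.433, -0.085, 0.02], [0.451, -0.237, 0.02], [0.399, -0.237, 0.02], [0.503, -0.241, 0.02], [0.503, -0.402, 0.02]]
```

View pics/crops.png

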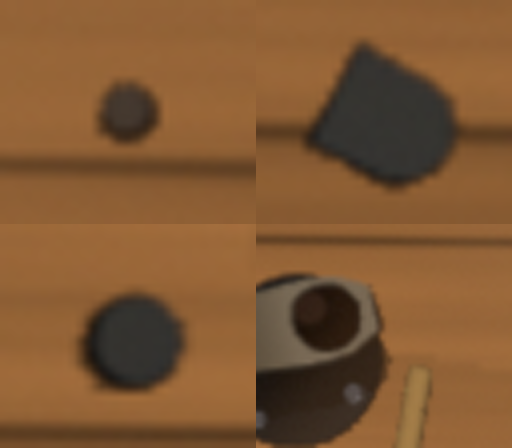

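The crops show the D cap's straight edge facing world +y, about 59° from x. The heel end is the light-brown disk, offset toward the upper left. Now a helper that converts a world goal into tool rows.

```bash
cat >> h.py <<'E'
def plan(goal,yaw=None,start=None,n=None):
    o=bot.get_obs(); p,y=(o['ee_pos'],o['tcp_rot'][2]) if start is None else start
    yaw=y if yaw is None else yaw; dy=np.radians(yaw-y); d=np.array(goal)-p
    n=n or 5*max(1,int(np.ceil(max(np.linalg.norm(d)/.039,abs(dy)/.122)/5)))
    out=[]
    for k in range(n):
        a=np.radians(y)+dy*k/n; s=d/n
        out.append([round(float(v),4) for v in (np.cos(a)*s[0]+np.sin(a)*s[1], np.sin(a)*s[0]-np.cos(a)*s[1], -s[2], -dy/n)])
    print('from',np.round(p,4),round(float(y),2))
    for i in range(0,n,5): print(out[i:i+5])
    return np.array(goal),yaw
E
python3 -c "
from h import *
plan((.432,-.163,.16),59)"
```

```text
from [ 0.2316 -0.4987  0.2307] 24.91
[[0.0215, -0.0147, 0.0047, -0.0397], [0.0221, -0.0138, 0.0047, -0.0397], [0.0226, -0.0129, 0.0047, -0.0397], [0.0231, -0.012, 0.0047, -0.0397], [0.0236, -0.0111, 0.0047, -0.0397]]
[[0.024, -0.0101, 0.0047, -0.0397], [0.0244, -0.0092, 0.0047, -0.0397], [0.0247, -0.0082, 0.0047, -0.0397], [0.025, -0.0072, 0.0047, -0.0397], [0.0253, -0.0062, 0.0047, -0.0397]]
[[0.0255, -0.0052, 0.0047, -0.0397], [0.0257, -0.0042, 0.0047, -0.0397], [0.0259, -0.0032, 0.0047, -0.0397], [0.026, -0.0021, 0.0047, -0.0397], [0.026, -0.0011, 0.0047, -0.0397]]
```

Emit:
play_rows(
  steps=[
    [[0.022,-0.015,0.005,-0.04],[0.022,-0.014,0.005,-0.04],[0.023,-0.013,0.005,-0.04],[0.023,-0.012,0.005,-0.04],[0.024,-0.011,0.005,-0.04]],
  ],
  gripper=0.085,
  squeeze=30,
)

```text
time: 0.57
ee_pos: [0.2993, -0.3848, 0.2058]
tcp_rot: [-180.0, 0.0, 36.5]
wrist_force: [0.6, 0.3, 0.5]
opening: 0.0852
grasp_force: 0.0
```

Emit:
play_rows(
  steps=[
    [[0.024,-0.01,0.005,-0.04],[0.024,-0.009,0.005,-0.04],[0.025,-0.008,0.005,-0.04],[0.025,-0.007,0.005,-0.04],[0.025,-0.006,0.005,-0.04]],
  ],
)

```text
time: 0.98
ee_pos: [0.3662, -0.2737, 0.1809]
tcp_rot: [-180.0, 0.0, 47.9]
wrist_force: [-0.4, -0.9, -0.2]
opening: 0.0855
grasp_force: 0.0
```

Emit:
play_rows(
  steps=[
    [[0.026,-0.005,0.005,-0.04],[0.026,-0.004,0.005,-0.04],[0.026,-0.003,0.005,-0.04],[0.026,-0.002,0.005,-0.04],[0.026,-0.001,0.005,-0.04]],
  ],
)

```text
time: 1.4
ee_pos: [0.4337, -0.1614, 0.1559]
tcp_rot: [-180.0, 0.0, 59.4]
wrist_force: [-0.5, -1.3, 0.3]
opening: 0.0852
grasp_force: 0.0
```

```bash
python3 - <<'E'
from h import *
c=cam('wrist'); o=bot.get_obs(); print(o['ee_pos'],o['tcp_rot'],c['t'],c['attitude'],c['vfov'])
im=c['img'].copy()
# expected block outline
def outl(cx,cy,yw):
    t=np.radians(np.linspace(90,270,15)); L=[(26,22),(26,-22)]+[(-4,-22)]+[(-4+22*np.cos(a),22*np.sin(a)) for a in -t]+[(26,22)]
    L=np.array(L)/1000; a=np.radians(yw); M=np.array([[np.cos(a),-np.sin(a)],[np.sin(a),np.cos(a)]])
    return np.c_[L@M.T+[cx,cy],np.full(len(L),.014)]
cv2.polylines(im,[w2px(c,outl(.428,-.170,59)).astype(int)],True,(0,255,0),1)
cv2.imwrite('pics/w1.png',im)
E
```

```text
[ 0.43509142 -0.15854909  0.15480426] [-1.79919281e+02 -8.06488759e-02  5.96635534e+01] [ 0.47231474 -0.09553373  0.29814888] [ 1.62554476e+02 -2.42608357e-02 -3.06163159e+01] 67.14309536672155
```

View pics/w1.png

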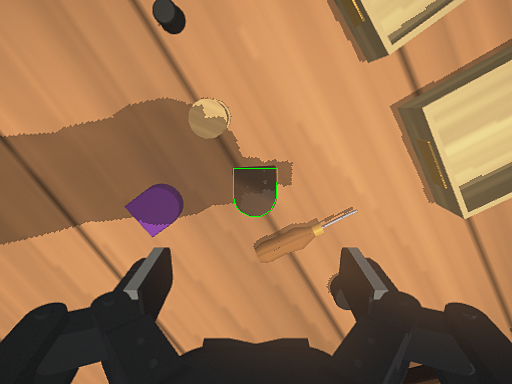

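The wrist view confirms the D cap's outline at (255,192), matching my estimate. The slim cap is at (168,15). Descending to grasp.

```bash
python3 - <<'E'
from h import *
a=plan((.432,-.163,.05),59)
b=plan((.432,-.163,.004),59,start=a)
g=px2w(c:=cam('wrist'),[[172,13]],.014);print(g)
b=plan((.432,-.163,.12),59,start=b)
E
```

```text
from [ 0.4351 -0.1585  0.1548] 59.66
[[-0.0011, -0.0001, 0.021, 0.0023], [-0.0011, -0.0001, 0.021, 0.0023], [-0.0011, -0.0001, 0.021, 0.0023], [-0.0011, -0.0001, 0.021, 0.0023], [-0.0011, -0.0001, 0.021, 0.0023]]
from [ 0.432 -0.163  0.05 ] 59.0
[[0.0, 0.0, 0.0092, -0.0], [0.0, 0.0, 0.0092, -0.0], [0.0, 0.0, 0.0092, -0.0], [0.0, 0.0, 0.0092, -0.0], [0.0, 0.0, 0.0092, -0.0]]
[[0.4495472  0.00771232 0.014     ]]
from [ 0.432 -0.163  0.004] 59.0
[[0.0, 0.0, -0.0232, -0.0], [0.0, 0.0, -0.0232, -0.0], [0.0, 0.0, -0.0232, -0.0], [0.0, 0.0, -0.0232, -0.0], [0.0, 0.0, -0.0232, -0.0]]
```

Emit:
play_rows(
  steps=[
    [[-0.001,0,0.021,0.002],[-0.001,0,0.021,0.002],[-0.001,0,0.021,0.002],[-0.001,0,0.021,0.002],[-0.001,0,0.021,0.002]],
  ],
)

```text
time: 1.92
ee_pos: [0.4304, -0.1674, 0.0503]
tcp_rot: [180.0, 0.0, 58.7]
wrist_force: [0.2, -1.1, 0.2]
opening: 0.0855
grasp_force: 0.0
```

Emit:
play_rows(
  steps=[
    [[0,0,0.009,0],[0,0,0.009,0],[0,0,0.009,0],[0,0,0.009,0],[0,0,0.009,0]],
  ],
)

```text
time: 2.33
ee_pos: [0.4313, -0.1672, 0.0062]
tcp_rot: [179.9, -0.0, 58.7]
wrist_force: [0.0, 1.0, 1.1]
opening: 0.0849
grasp_force: 0.0
```

Emit:
play_rows(
  steps=[
    [[0,0,0,0],[0,0,0,0],[0,0,0,0],[0,0,0,0],[0,0,0,0]],
  ],
  gripper=0.03,
  squeeze=30,
)

```text
time: 2.75
ee_pos: [0.4314, -0.1671, 0.0072]
tcp_rot: [179.9, -0.0, 58.7]
wrist_force: [-0.4, -0.2, 4.4]
opening: 0.043
grasp_force: 30.8
```

Emit:
play_rows(
  steps=[
    [[0,0,0,0],[0,0,0,0],[0,0,0,0],[0,0,0,0],[0,0,0,0]],
  ],
)

```text
time: 3.17
ee_pos: [0.4314, -0.1671, 0.0072]
tcp_rot: [179.9, -0.0, 58.7]
wrist_force: [-1.5, 1.0, 5.2]
opening: 0.043
grasp_force: 30.9
```

```bash
python3 - <<'E'
from h import *
a=plan((.431,-.167,.117),58.7,n=5)
b=plan((.642,-.228,.117),58.7,start=a,n=10)
b=plan((.642,-.228,.016),58.7,start=b,n=5)
E
```

```text
from [ 0.4314 -0.1671  0.0072] 58.72
[[-0.0, -0.0001, -0.022, 0.0001], [-0.0, -0.0001, -0.022, 0.0001], [-0.0, -0.0001, -0.022, 0.0001], [-0.0, -0.0001, -0.022, 0.0001], [-0.0, -0.0001, -0.022, 0.0001]]
from [ 0.431 -0.167  0.117] 58.7
[[0.0057, 0.0212, -0.0, -0.0], [0.0057, 0.0212, -0.0, -0.0], [0.0057, 0.0212, -0.0, -0.0], [0.0057, 0.0212, -0.0, -0.0], [0.0057, 0.0212, -0.0, -0.0]]
[[0.0057, 0.0212, -0.0, -0.0], [0.0057, 0.0212, -0.0, -0.0], [0.0057, 0.0212, -0.0, -0.0], [0.0057, 0.0212, -0.0, -0.0], [0.0057, 0.0212, -0.0, -0.0]]
from [ 0.642 -0.228  0.117] 58.7
[[0.0, 0.0, 0.0202, -0.0], [0.0, 0.0, 0.0202, -0.0], [0.0, 0.0, 0.0202, -0.0], [0.0, 0.0, 0.0202, -0.0], [0.0, 0.0, 0.0202, -0.0]]
```

Emit:
play_rows(
  steps=[
    [[0,0,-0.022,0],[0,0,-0.022,0],[0,0,-0.022,0],[0,0,-0.022,0],[0,0,-0.022,0]],
  ],
)

```text
time: 3.58
ee_pos: [0.4307, -0.1669, 0.1174]
tcp_rot: [180.0, -0.0, 58.7]
wrist_force: [0.3, 0.6, -0.1]
opening: 0.0431
grasp_force: 30.6
```

Emit:
play_rows(
  steps=[
    [[0.0057,0.021,0,0],[0.0057,0.021,0,0],[0.0057,0.021,0,0],[0.0057,0.021,0,0],[0.0057,0.021,0,0]],
  ],
)

```text
time: 4.0
ee_pos: [0.5363, -0.1974, 0.1163]
tcp_rot: [180.0, -0.0, 58.7]
wrist_force: [0.1, 0.3, -0.5]
opening: 0.043
grasp_force: 30.7
```

Emit:
play_rows(
  steps=[
    [[0.0057,0.021,0,0],[0.0057,0.021,0,0],[0.0057,0.021,0,0],[0.0057,0.021,0,0],[0.0057,0.021,0,0]],
  ],
)

```text
time: 4.42
ee_pos: [0.6408, -0.2275, 0.116]
tcp_rot: [-180.0, 0.0, 58.7]
wrist_force: [-0.1, -0.6, -0.7]
opening: 0.0426
grasp_force: 30.7
```

```bash
python3 - <<'E'
from h import *
c=cam('wrist'); o=bot.get_obs(); print(o['ee_pos'],o['tcp_rot'],o['opening'])
im=c['img'].copy()
for (bx,by,yw) in [(.673,-.229,0.),(.6625,-.054,5.7)]:
    a=np.radians(yw);L=np.array([[-.085,-.0575],[.085,-.0575],[.085,.0575],[-.085,.0575]])
    M=np.array([[np.cos(a),-np.sin(a)],[np.sin(a),np.cos(a)]])
    cv2.polylines(im,[w2px(c,np.c_[L@M.T+[bx,by],[.045]*4]).astype(int)],True,(0,255,0),1)
cv2.imwrite('pics/w2.png',im)
E
```

```text
[ 0.64344837 -0.2282079   0.1147034 ] [ 1.79969302e+02 -9.06058068e-03  5.87246006e+01] 0.04312874786829857
```

View pics/w2.png

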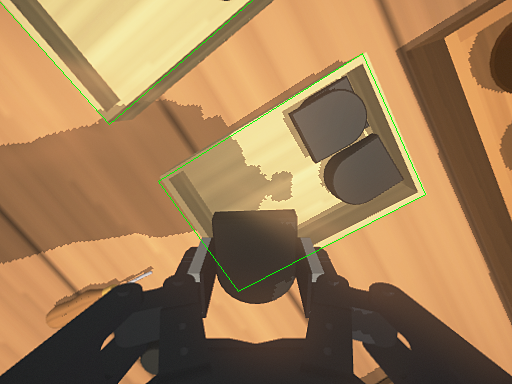

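The cap is held over the block bin's near half, and both bin outlines match. Lowering, then releasing.

Emit:
play_rows(
  steps=[
    [[0,0,0.02,0],[0,0,0.02,0],[0,0,0.02,0],[0,0,0.02,0],[0,0,0.02,0]],
  ],
)

```text
time: 4.88
ee_pos: [0.6398, -0.2272, 0.0152]
tcp_rot: [-180.0, 0.0, 58.7]
wrist_force: [0.1, -0.2, -1.0]
opening: 0.0427
grasp_force: 30.7
```

Emit:
play_rows(
  steps=[
    [[0,0,0.0,0],[0,0,0,0],[0,0,0,0],[0,0,0,0],[0,0,0,0]],
  ],
  gripper=0.06,
)

```text
time: 5.3
ee_pos: [0.6407, -0.2275, 0.018]
tcp_rot: [179.9, -0.0, 58.7]
wrist_force: [-0.1, 0.0, -0.3]
opening: 0.0599
grasp_force: 0.0
```

Emit:
play_rows(
  steps=[
    [[0,0,-0.02,0],[0,0,-0.02,0],[0,0,-0.02,0],[0,0,-0.02,0],[0,0,-0.02,0]],
  ],
)

```text
time: 5.72
ee_pos: [0.6401, -0.2273, 0.1185]
tcp_rot: [179.9, -0.0, 58.7]
wrist_force: [-0.2, -0.3, -0.0]
opening: 0.0598
grasp_force: 0.0
```

```bash
python3 - <<'E'
from h import *
a=plan((.45,.007,.115),15)
b=plan((.45,.007,.05),15,start=a,n=5)
b=plan((.45,.007,.007),15,start=b,n=5)
E
```

```text
from [ 0.6401 -0.2273  0.1185] 58.72
[[0.0102, -0.0284, 0.0003, 0.0763], [0.008, -0.0291, 0.0003, 0.0763], [0.0057, -0.0296, 0.0003, 0.0763], [0.0034, -0.03, 0.0003, 0.0763], [0.0011, -0.0301, 0.0003, 0.0763]]
[[-0.0012, -0.0301, 0.0003, 0.0763], [-0.0034, -0.03, 0.0003, 0.0763], [-0.0057, -0.0296, 0.0003, 0.0763], [-0.008, -0.0291, 0.0003, 0.0763], [-0.0102, -0.0284, 0.0003, 0.0763]]
from [0.45  0.007 0.115] 15.0
[[0.0, 0.0, 0.013, -0.0], [0.0, 0.0, 0.013, -0.0], [0.0, 0.0, 0.013, -0.0], [0.0, 0.0, 0.013, -0.0], [0.0, 0.0, 0.013, -0.0]]
from [0.45  0.007 0.05 ] 15.0
[[0.0, 0.0, 0.0086, -0.0], [0.0, 0.0, 0.0086, -0.0], [0.0, 0.0, 0.0086, -0.0], [0.0, 0.0, 0.0086, -0.0], [0.0, 0.0, 0.0086, -0.0]]
```

Emit:
play_rows(
  steps=[
    [[0.01,-0.028,0,0.076],[0.008,-0.029,0,0.076],[0.006,-0.03,0,0.076],[0.003,-0.03,0,0.076],[0.001,-0.03,0,0.076]],
  ],
)

```text
time: 6.13
ee_pos: [0.544, -0.1097, 0.1173]
tcp_rot: [179.9, -0.1, 36.7]
wrist_force: [-0.3, 0.3, -0.2]
opening: 0.0599
grasp_force: 0.0
```

Emit:
play_rows(
  steps=[
    [[-0.001,-0.03,0,0.076],[-0.003,-0.03,0,0.076],[-0.006,-0.03,0,0.076],[-0.008,-0.029,0,0.076],[-0.01,-0.028,0,0.076]],
  ],
)

```text
time: 6.55
ee_pos: [0.4491, 0.0073, 0.1174]
tcp_rot: [180.0, -0.1, 14.9]
wrist_force: [0.5, 0.9, 0.8]
opening: 0.0598
grasp_force: 0.0
```

Emit:
play_rows(
  steps=[
    [[0,0,0,0],[0,0,0,0],[0,0,0,0],[0,0,0,0],[0,0,0,0]],
  ],
)

```text
time: 6.97
ee_pos: [0.4504, 0.0058, 0.1164]
tcp_rot: [180.0, -0.0, 15.1]
wrist_force: [0.3, -1.5, 0.3]
opening: 0.0599
grasp_force: 0.0
```

```bash
python3 - <<'E'
from h import *
c=cam('wrist'); o=bot.get_obs(); print(o['ee_pos'],o['tcp_rot'],o['opening'])
im=c['img']; 
p=w2px(c,[[.4485,.0065,.028],[.4485,.0065,0]]); print(p)
u,v=p.mean(0).astype(int); r=40
g=im[max(v-r,0):v+r,u-r:u+r].max(2); k,l,st,ce=cv2.connectedComponentsWithStats((g<70).astype(np.uint8))
for i in range(1,k):
    if st[i,4]>30: print(st[i],ce[i]+[u-r,max(v-r,0)],px2w(c,ce[i]+[u-r,max(v-r,0)],.015))
cv2.imwrite('pics/w3.png',im)
E
```

```text
[0.45028091 0.0057863  0.11621891] [1.79998785e+02 1.11878334e-02 1.51341326e+01] 0.06019222743410418
[[253.83479998 201.67439035]
 [253.9567326  192.09114636]]
```

View pics/w3.png

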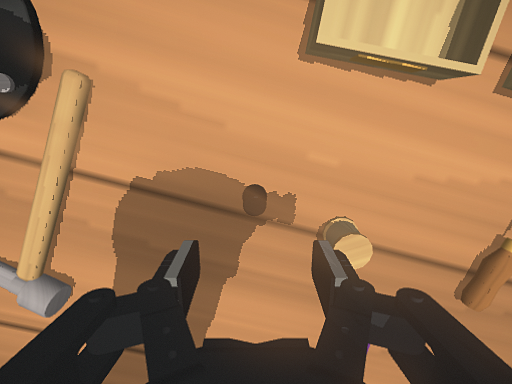

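The slim cap is at (255,200), 3 px from the prediction, so its centre is about (0.446, 0.006). Grasping.

Emit:
play_rows(
  steps=[
    [[-0.001,0,0.02,0],[-0.001,0,0.02,0],[-0.001,0,0.02,0],[-0.001,0,0.02,0],[0,0,0.02,0]],
  ],
)

```text
time: 7.43
ee_pos: [0.446, 0.0048, 0.0152]
tcp_rot: [-180.0, 0.0, 15.1]
wrist_force: [0.9, 0.0, 0.1]
opening: 0.0599
grasp_force: 0.0
```

Emit:
play_rows(
  steps=[
    [[0,0,0.003,0],[0,0,0.003,0],[0,0,0.002,0],[0,0,0,0],[0,0,0,0]],
  ],
)

```text
time: 7.85
ee_pos: [0.4467, 0.0053, 0.0093]
tcp_rot: [180.0, -0.1, 15.2]
wrist_force: [0.5, -0.2, 0.7]
opening: 0.0598
grasp_force: 0.0
```

Emit:
play_rows(
  steps=[
    [[0,0,0,0],[0,0,0,0],[0,0,0,0],[0,0,0,0],[0,0,0,0]],
  ],
  gripper=0.01,
  squeeze=25,
)

```text
time: 8.27
ee_pos: [0.4463, 0.0054, 0.0088]
tcp_rot: [180.0, -0.0, 15.2]
wrist_force: [-1.5, -0.2, 5.1]
opening: 0.0205
grasp_force: 24.5
```

Emit:
play_rows(
  steps=[
    [[0,0,-0.02,0],[0,0,-0.02,0],[0,0,-0.02,0],[0,0,-0.02,0],[0,0,-0.02,0]],
  ],
)

```text
time: 8.68
ee_pos: [0.4458, 0.0054, 0.1092]
tcp_rot: [-180.0, 0.0, 15.2]
wrist_force: [0.5, 0.2, -0.1]
opening: 0.0203
grasp_force: 24.6
```

```bash
python3 - <<'E'
from h import *
p=bot.get_obs()['ee_pos']
a=plan((.628,-.057,p[2]),15,n=10)
plan((.628,-.057,.02),15,start=a,n=5)
E
```

```text
from [0.4458 0.0054 0.1092] 15.17
[[0.016, 0.0108, -0.0, 0.0003], [0.016, 0.0108, -0.0, 0.0003], [0.016, 0.0108, -0.0, 0.0003], [0.016, 0.0108, -0.0, 0.0003], [0.016, 0.0108, -0.0, 0.0003]]
[[0.016, 0.0108, -0.0, 0.0003], [0.016, 0.0108, -0.0, 0.0003], [0.016, 0.0108, -0.0, 0.0003], [0.016, 0.0107, -0.0, 0.0003], [0.016, 0.0107, -0.0, 0.0003]]
from [ 0.628  -0.057   0.1092] 15.0
[[0.0, 0.0, 0.0178, -0.0], [0.0, 0.0, 0.0178, -0.0], [0.0, 0.0, 0.0178, -0.0], [0.0, 0.0, 0.0178, -0.0], [0.0, 0.0, 0.0178, -0.0]]
```

Emit:
play_rows(
  steps=[
    [[0.016,0.011,0,0],[0.016,0.011,0,0],[0.016,0.011,0,0],[0.016,0.011,0,0],[0.016,0.011,0,0]],
  ],
)

```text
time: 9.1
ee_pos: [0.5384, -0.0271, 0.1081]
tcp_rot: [-180.0, 0.0, 15.2]
wrist_force: [0.0, -0.7, 0.3]
opening: 0.0204
grasp_force: 24.6
```

Emit:
play_rows(
  steps=[
    [[0.016,0.011,0,0],[0.016,0.011,0,0],[0.016,0.011,0,0],[0.016,0.011,0,0],[0.016,0.01,0,0]],
  ],
)

```text
time: 9.52
ee_pos: [0.6297, -0.0584, 0.1078]
tcp_rot: [-180.0, 0.0, 15.2]
wrist_force: [0.4, 0.7, 0.7]
opening: 0.0204
grasp_force: 24.6
```

Emit:
play_rows(
  steps=[
    [[0,0,0.022,0],[0,0,0.022,0],[0,0,0.022,0],[0,0,0.018,0],[0,0,0.008,0]],
  ],
)

```text
time: 9.93
ee_pos: [0.6274, -0.0579, 0.0131]
tcp_rot: [-179.9, 0.2, 15.2]
wrist_force: [-1.8, -0.2, 18.8]
opening: 0.0207
grasp_force: 27.3
```

Emit:
play_rows(
  steps=[
    [[0,0,0,0],[0,0,0,0],[0,0,0,0],[0,0,0,0],[0,0,0,0]],
  ],
)

```text
time: 10.35
ee_pos: [0.6295, -0.058, 0.0172]
tcp_rot: [180.0, -0.1, 15.2]
wrist_force: [-0.6, -0.2, 0.1]
opening: 0.0205
grasp_force: 26.2
```

Emit:
play_rows(
  steps=[
    [[0,0,0,0],[0,0,0,0],[0,0,0,0],[0,0,0,0],[0,0,0,0]],
  ],
  gripper=0.05,
)

```text
time: 10.77
ee_pos: [0.629, -0.058, 0.0163]
tcp_rot: [180.0, -0.0, 15.2]
wrist_force: [0.1, 0.1, -0.0]
opening: 0.0497
grasp_force: 0.0
```

Emit:
play_rows(
  steps=[
    [[0,0,-0.02,0],[0,0,-0.02,0],[0,0,-0.02,0],[0,0,-0.02,0],[0,0,-0.02,0]],
  ],
)

```text
time: 11.18
ee_pos: [0.6288, -0.058, 0.1173]
tcp_rot: [-180.0, 0.0, 15.2]
wrist_force: [0.3, -0.3, -0.7]
opening: 0.05
grasp_force: 0.0
```

```bash
python3 - <<'E'
from h import *
p=bot.get_obs()['ee_pos']
a=plan((.462,-.327,.13),0)
E
```

```text
from [ 0.6288 -0.058   0.1173] 15.17
[[-0.0231, 0.0216, -0.0013, 0.0265], [-0.0226, 0.0222, -0.0013, 0.0265], [-0.022, 0.0228, -0.0013, 0.0265], [-0.0214, 0.0234, -0.0013, 0.0265], [-0.0207, 0.0239, -0.0013, 0.0265]]
[[-0.0201, 0.0245, -0.0013, 0.0265], [-0.0194, 0.025, -0.0013, 0.0265], [-0.0188, 0.0255, -0.0013, 0.0265], [-0.0181, 0.026, -0.0013, 0.0265], [-0.0174, 0.0265, -0.0013, 0.0265]]
```

The slim cap is released. Next, the wide cap, with tool yaw 60.

```bash
python3 - <<'E'
from h import *
a=plan((.462,-.327,.117),60,n=10)
c=cam('top'); print(w2px(c,[[.6288,-.058,.03],[.64,-.23,.02]])); cv2.imwrite('pics/t2.png',c['img'])
E
```

```text
from [ 0.6288 -0.058   0.1173] 15.17
[[-0.0231, 0.0216, 0.0, -0.0782], [-0.0248, 0.0197, 0.0, -0.0782], [-0.0262, 0.0177, 0.0, -0.0782], [-0.0275, 0.0156, 0.0, -0.0782], [-0.0287, 0.0134, 0.0, -0.0782]]
[[-0.0296, 0.0111, 0.0, -0.0782], [-0.0304, 0.0088, 0.0, -0.0782], [-0.031, 0.0064, 0.0, -0.0782], [-0.0314, 0.0039, 0.0, -0.0782], [-0.0316, 0.0015, 0.0, -0.0782]]
[[272.42736088 164.08766137]
 [326.52496466 161.93371893]]
```

Emit:
play_rows(
  steps=[
    [[-0.023,0.022,0,-0.078],[-0.025,0.02,0,-0.078],[-0.026,0.018,0,-0.078],[-0.028,0.016,0,-0.078],[-0.029,0.013,0,-0.078]],
  ],
  gripper=0.075,
)

```text
time: 11.65
ee_pos: [0.5442, -0.1947, 0.1162]
tcp_rot: [180.0, -0.0, 37.8]
wrist_force: [0.2, 0.3, 0.5]
opening: 0.0747
grasp_force: 0.0
```

Emit:
play_rows(
  steps=[
    [[-0.03,0.011,0,-0.078],[-0.03,0.009,0,-0.078],[-0.031,0.006,0,-0.078],[-0.031,0.004,0,-0.078],[-0.032,0.001,0,-0.078]],
  ],
)

```text
time: 12.07
ee_pos: [0.4601, -0.3287, 0.1163]
tcp_rot: [180.0, -0.0, 60.1]
wrist_force: [0.4, 0.0, -0.4]
opening: 0.075
grasp_force: 0.0
```

Emit:
play_rows(
  steps=[
    [[0,0,0,0],[0,0,0,0],[0,0,0,0],[0,0,0,0],[0,0,0,0]],
  ],
)

```text
time: 12.48
ee_pos: [0.4615, -0.3267, 0.1162]
tcp_rot: [-180.0, -0.0, 59.9]
wrist_force: [0.2, 1.1, -0.3]
opening: 0.075
grasp_force: 0.0
```

```bash
python3 - <<'E'
from h import *
c=cam('wrist'); o=bot.get_obs(); print(o['ee_pos'],o['tcp_rot'],o['opening'])
im=c['img'].copy()
t=np.linspace(0,6.28,30)
for z,col in ((.022,(0,255,0)),(0,(0,0,255))):
    cv2.polylines(im,[w2px(c,np.c_[.462+.0185*np.cos(t),-.327+.0185*np.sin(t),0*t+z]).astype(int)],True,col,1)
T=cv2.resize(cam('top')['img'][90:230,90:390],(800,373),interpolation=cv2.INTER_CUBIC)
cv2.imwrite('pics/w4.png',np.vstack([cv2.resize(im[120:280,100:420],(480,227)[:2] if 0 else (454,227)),np.zeros((0,454,3),np.uint8)]) if 0 else np.vstack([T,cv2.resize(np.hstack([im[130:272]]),(800,222))]))
E
```

```text
[ 0.46153262 -0.32672882  0.11625917] [-1.79998758e+02 -3.96029426e-03  5.99228126e+01] 0.07479714870040476
```

View pics/w4.png

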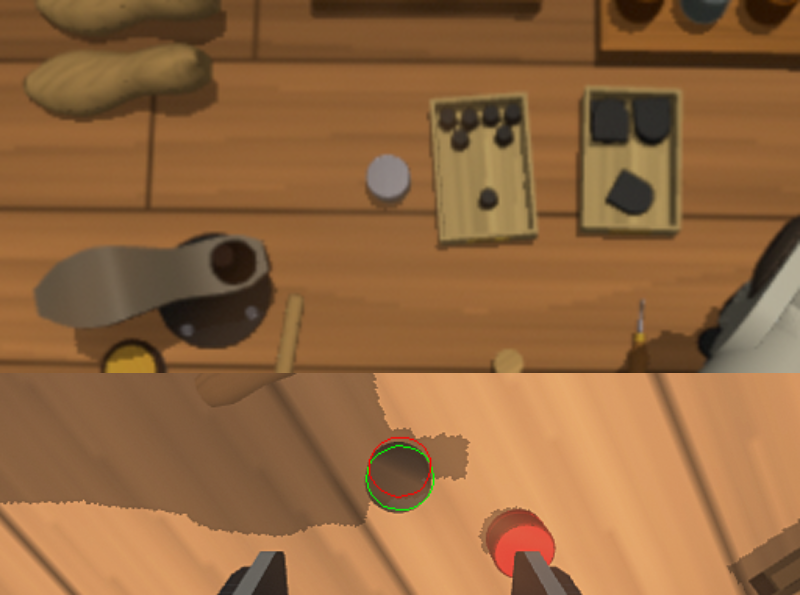

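Both sorted caps lie in the right bins' near halves, and the wide cap is within about 1 mm of the estimate, at (400,478). Grasping it.

Emit:
play_rows(
  steps=[
    [[0,0,0.022,0],[0,0,0.022,0],[0,0,0.022,0],[0,0,0.02,0],[0,0,0.01,0]],
  ],
  gripper=0.06,
)

```text
time: 13.0
ee_pos: [0.4603, -0.3264, 0.0177]
tcp_rot: [-179.8, -0.0, 59.9]
wrist_force: [-1.8, -0.3, -0.8]
opening: 0.0597
grasp_force: 0.0
```

Emit:
play_rows(
  steps=[
    [[0,0,0.004,0],[0,0,0.004,0],[0,0,0.003,0],[0,0,0,0],[0,0,0,0]],
  ],
)

```text
time: 13.42
ee_pos: [0.4614, -0.3278, 0.0101]
tcp_rot: [179.9, 0.0, 59.9]
wrist_force: [-0.2, 0.1, 0.3]
opening: 0.06
grasp_force: 0.0
```

Emit:
play_rows(
  steps=[
    [[0,0,0,0],[0,0,0,0],[0,0,0,0],[0,0,0,0],[0,0,0,0]],
  ],
  gripper=0.02,
  squeeze=80,
)

```text
time: 13.83
ee_pos: [0.4615, -0.328, 0.0105]
tcp_rot: [179.9, 0.0, 59.9]
wrist_force: [-0.6, 0.4, 6.3]
opening: 0.0338
grasp_force: 79.5
```

Emit:
play_rows(
  steps=[
    [[0,0,-0.02,0],[0,0,-0.03,0],[0,0,-0.035,0],[0,0,-0.035,0],[0,0,-0.035,0]],
  ],
)

```text
time: 14.25
ee_pos: [0.4607, -0.3274, 0.1661]
tcp_rot: [180.0, 0.0, 59.9]
wrist_force: [1.1, -0.5, 0.2]
opening: 0.034
grasp_force: 79.6
```

Emit:
play_rows(
  steps=[
    [[0,0,-0.03,0],[0,0,-0.03,0],[0,0,-0.03,0],[0,0,-0.02,0],[0,0,-0.02,0]],
  ],
)

```text
time: 14.67
ee_pos: [0.461, -0.3276, 0.2962]
tcp_rot: [179.9, 0.0, 59.9]
wrist_force: [0.7, -1.1, -1.9]
opening: 0.0342
grasp_force: 79.6
```

```bash
python3 - <<'E'
from h import *
o=bot.get_obs();p=o['ee_pos'];print(o['wrist_force'])
c=cam('top');s=cam('scene')
h0=px2w(c,[[174,185.5]],.215)[0];print('heel top',h0, 'scene px',w2px(s,[h0]))
u,v=w2px(s,[h0])[0].astype(int)
T=cv2.resize(c['img'][165:225,140:205],None,fx=6,fy=6,interpolation=cv2.INTER_CUBIC)
S=cv2.resize(s['img'][v-30:v+30,u-35:u+30],None,fx=6,fy=6,interpolation=cv2.INTER_CUBIC)
print('scene crop origin',u-35,v-30)
cv2.imwrite('pics/h1.png',np.hstack([T,S]))
plan((.50,.06,p[2]),80)
E
```

```text
[ 0.66055292 -1.10164053 -1.85196999]
heel top [0.53084048 0.21354272 0.215     ] scene px [[330.41649224 217.34357861]]
scene crop origin 295 187
from [ 0.4615 -0.328   0.2979] 59.86
[[0.0355, -0.0162, 0.0002, -0.0352], [0.036, -0.0149, 0.0002, -0.0352], [0.0365, -0.0136, 0.0002, -0.0352], [0.037, -0.0123, 0.0002, -0.0352], [0.0374, -0.011, 0.0002, -0.0352]]
[[0.0378, -0.0097, 0.0002, -0.0352], [0.0381, -0.0084, 0.0002, -0.0352], [0.0383, -0.007, 0.0002, -0.0352], [0.0386, -0.0057, 0.0002, -0.0352], [0.0387, -0.0043, 0.0002, -0.0352]]
```

View pics/h1.png

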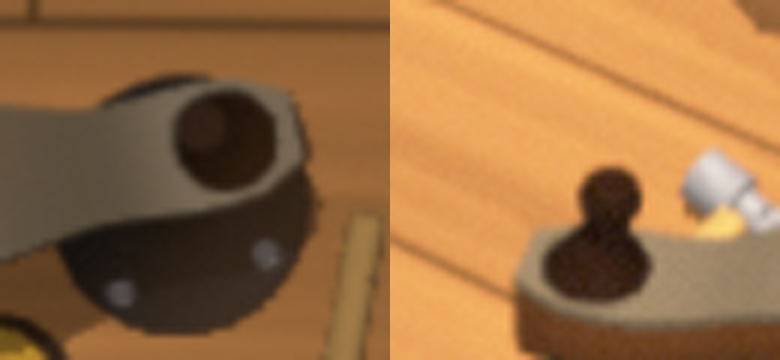

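The heel end is at crop pixel (207,132) in the top view and (610,182) in the scene view. I'll approach and measure it with the wrist camera.

```bash
python3 - <<'E'
from h import *
c=cam('top');s=cam('scene')
print(px2w(c,[[174.5,187]],.215),px2w(s,[[331.7,217.3]],.215))
plan((.53,.12,.28),90)
E
```

```text
[[0.52666972 0.21197865 0.215     ]] [[0.52867419 0.21621918 0.215     ]]
from [ 0.4612 -0.3277  0.2942] 59.86
[[0.0281, -0.011, 0.0009, -0.0351], [0.0285, -0.01, 0.0009, -0.0351], [0.0288, -0.009, 0.0009, -0.0351], [0.0291, -0.008, 0.0009, -0.0351], [0.0294, -0.007, 0.0009, -0.0351]]
[[0.0296, -0.0059, 0.0009, -0.0351], [0.0298, -0.0049, 0.0009, -0.0351], [0.0299, -0.0039, 0.0009, -0.0351], [0.0301, -0.0028, 0.0009, -0.0351], [0.0301, -0.0017, 0.0009, -0.0351]]
[[0.0302, -0.0007, 0.0009, -0.0351], [0.0302, 0.0004, 0.0009, -0.0351], [0.0302, 0.0014, 0.0009, -0.0351], [0.0301, 0.0025, 0.0009, -0.0351], [0.03, 0.0035, 0.0009, -0.0351]]
```

Emit:
play_rows(
  steps=[
    [[0.028,-0.011,0.001,-0.035],[0.028,-0.01,0.001,-0.035],[0.029,-0.009,0.001,-0.035],[0.029,-0.008,0.001,-0.035],[0.03,-0.007,0.001,-0.035]],
  ],
)

```text
time: 15.28
ee_pos: [0.4835, -0.1769, 0.2876]
tcp_rot: [-179.9, 0.0, 70.0]
wrist_force: [0.6, -0.4, 0.3]
opening: 0.034
grasp_force: 79.7
```

Emit:
play_rows(
  steps=[
    [[0.03,-0.006,0.001,-0.035],[0.03,-0.005,0.001,-0.035],[0.03,-0.004,0.001,-0.035],[0.03,-0.003,0.001,-0.035],[0.03,-0.002,0.001,-0.035]],
  ],
)

```text
time: 15.7
ee_pos: [0.5059, -0.0269, 0.2827]
tcp_rot: [-179.9, 0.0, 80.0]
wrist_force: [0.1, -0.7, 0.3]
opening: 0.034
grasp_force: 79.7
```

Emit:
play_rows(
  steps=[
    [[0.03,-0.001,0.001,-0.035],[0.03,0,0.001,-0.035],[0.03,0.001,0.001,-0.035],[0.03,0.003,0.001,-0.035],[0.03,0.004,0.001,-0.035]],
  ],
)

```text
time: 16.12
ee_pos: [0.5288, 0.1217, 0.2777]
tcp_rot: [-179.9, 0.0, 90.0]
wrist_force: [0.6, -0.2, -0.3]
opening: 0.0338
grasp_force: 79.7
```

Emit:
play_rows(
  steps=[
    [[0,0,0,0],[0,0,0,0],[0,0,0,0],[0,0,0,0],[0,0,0,0]],
  ],
)

```text
time: 16.53
ee_pos: [0.5292, 0.1193, 0.2792]
tcp_rot: [-180.0, 0.0, 89.9]
wrist_force: [0.2, 0.1, -0.6]
opening: 0.0341
grasp_force: 79.7
```

```bash
python3 - <<'E'
from h import *
import pickle
c=cam('wrist'); o=bot.get_obs(); print(o['ee_pos'],o['tcp_rot'],c['t'],c['attitude'])
pickle.dump((c,o['ee_pos'],o['tcp_rot']),open('A.pkl','wb'))
im=c['img']; p=w2px(c,[[.5275,.214,.215]])[0]; print(p)
u,v=p.astype(int)
z=cv2.resize(im[max(v-50,0):v+50,u-60:u+60],(480,400),interpolation=cv2.INTER_CUBIC)
z=np.clip(z.astype(float)*1.8,0,255).astype(np.uint8)
f=cv2.resize(im,(533,400))
cv2.imwrite('pics/w5.png',cv2.resize(np.hstack([f,z]),(800,316))); print(u-60,max(v-50,0))
E
```

```text
[0.52921505 0.1193085  0.2793338 ] [1.79992017e+02 3.94865902e-03 8.98523576e+01] [0.52898769 0.19575961 0.42144803] [ 1.62537431e+02 -6.13319744e-03 -1.69499978e-01]
[252.98558431  75.4396882 ]
192 25
```

View pics/w5.png

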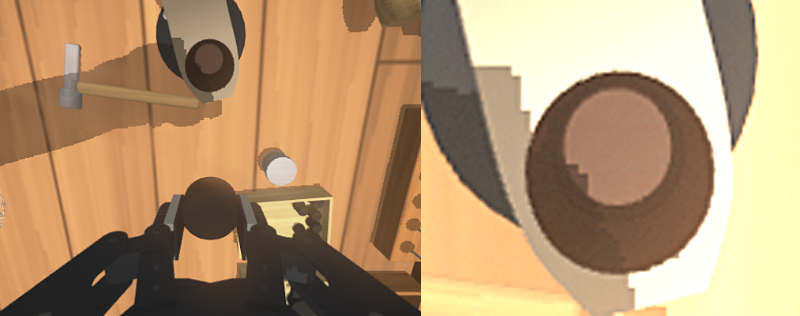

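The end disk is clear: its centre is near wrist pixel (254,71), and the held cap top is near (269,266). I'll fit both so that camera errors cancel.

```bash
cat > m.py <<'E'
from h import *
import pickle,sys
from scipy.optimize import least_squares
def circ_edges(c,ctr,r,z,lo,hi):
    # radial search for strongest gradient around a world circle, then fit world-circle centre
    g=cv2.GaussianBlur(np.asarray(c['img'])[:,:,2].astype(np.float32),(0,0),.8)
    T=np.linspace(0,2*np.pi,72,endpoint=False); rr=np.linspace(r+lo,r+hi,41); P=[]
    for t in T:
        W=np.c_[ctr[0]+rr*np.cos(t),ctr[1]+rr*np.sin(t),0*rr+z]; uv=w2px(c,W).astype(np.float32)
        s=cv2.remap(g,uv[:,:1],uv[:,1:],1).ravel(); d=np.abs(np.gradient(s)); k=d[2:-2].argmax()+2; 
        P.append([*W[k,:2],d[k]])
    P=np.array(P); P=P[P[:,2]>np.median(P[:,2])*.5]
    f=lambda q:np.hypot(P[:,0]-q[0],P[:,1]-q[1])-q[2]
    s=least_squares(f,[*ctr[:2],r],loss='soft_l1',f_scale=.0004); return s.x, np.median(np.abs(f(s.x))),len(P)
E
python3 - <<'E'
from m import *
c,p,rot=pickle.load(open('A.pkl','rb'))
h0=px2w(c,[[254.2,71.5]],.215)[0]; print('h0',h0)
x=h0[:2]
for w in (.006,.004,.003):
    q,e,n=circ_edges(c,x,.0115,.215,-w,w); x=q[:2]; print('heel',q.round(4),e,n)
x=p[:2]
for w in (.006,.004):
    q,e,n=circ_edges(c,x,.0185,p[2]+.0115,-w,w); x=q[:2]; print('cap',q.round(4),e,n,'off',q[:2]-p[:2])
print('cap px',w2px(c,[[*p[:2],p[2]+.0115]]))
g=c['img'][:,:,2]; print(g[255:290:3,225:315:5])
E
```

```text
h0 [0.52831256 0.2163956  0.215     ]
heel [0.5283 0.2188 0.0128] 0.0008443182411663735 72
heel [0.5284 0.2188 0.0124] 0.0009353576434249274 72
heel [0.5285 0.2187 0.0123] 0.0009718381109381571 72
cap [0.5289 0.1225 0.0205] 0.000417949664647789 61 off [-0.00034674  0.0031786 ]
cap [0.5291 0.1231 0.0208] 0.0005456217176753233 58 off [-0.00010196  0.00377976]
cap px [[256.21415026 261.68229679]]
[[ 70  69  66  69  67  67  67  66  67  68  68  70  71  69  73 121 123  88]
 [ 67  68  68  66  66  66  66  67  66  66  69  69  69  65  69 119 122  82]
 [ 67  67  67  65  64  66  65  66  66  66  67  67  68  65  67 118 119  74]
 [ 65  67  66  66  65  66  65  66  65  66  67  68  68  63  66 119 119  91]
 [ 65  66  65  65  65  65  65  65  65  67  66  66  68  63  64 124 118 121]
 [ 67  65  66  66  66  66  65  66  66  66  68  67  68  64  64  91 115 120]
 [ 61  64  65  65  67  67  66  66  67  68  67  68  69  63  65  74 152  66]
 [118  65  65  66  66  65  67  67  67  70  68  69  60  64  63  90  77  71]
 [224  60  65  66  67  67  68  67  67  69  68  70 159  62  64  92  62  68]
 [218 230  66  68  68  67  68  70  70  71  70 119 152  62  63  66  67  69]
 [219 222 119  67  69  69  70  71  71  71  68 233 149  53  63  66  68  68]
 [219 222 225 184  64  69  70  71  70 136 235 231 152  42  64  67  65  67]]
```

```bash
python3 - <<'E'
from m import *
c,p,rot=pickle.load(open('A.pkl','rb'))
g=c['img']; print('cap back edge pred', w2px(c,[[p[0],p[1]-.0185,p[2]+.0115],[p[0],p[1]+.0185,p[2]+.0115],[p[0],p[1]+.0185,p[2]-.0105]]).round(1))
print('col256', g[205:232,256,2], g[276:300,256,2])
print('heel col 254',g[45:110,254,2]); print('heel row 72',g[72,225:285,2]); print('row 66',g[66,225:285,2])
print(w2px(c,[[.5284,.2164+d,.215] for d in(-.011,.011)]+[[.5284,.2164+d,.205] for d in(-.0145,.0145)]).round(1))
E
```

```text
cap back edge pred [[256.3 292.7]
 [256.1 228.3]
 [256.  212.3]]
col256 [232 233 231 231 231 230 231 232 238 213 115 120 122 117 113 110 107 104
 101  98  94  93  90  89  87  84  84] [ 68  68  69  67  68  68  69  69  70  70  70  71  70  67  56 139 248 238
 235 234 234 234 234 234]
heel col 254 [187 185 138  48  57  54  54  64  83  97  95  95  95  96  94  95  95  95
  96  94  97  96  97  96  97  98  97  99  97  98  97  98  98  96  97  97
  98  99  99 100 100 100 100 104 102  58  62  61  61  58  61  65  66  65
  66  65  60  61  61  61  63  62  62  63  64]
heel row 72 [ 87  42  57  58  56  50  52  51  52  51  53  57  79  99  94  94  95  96
  95  96  96  95  96  96  95  97  97  97  97  99  98  96  97  98  98  99
 100  98  99 100  99 100 100 101 102 102  71  62  65  64  66  69  69  69
  70  71  70  67  67 130]
row 66 [105 116 143  45  53  59  58  51  50  51  51  53  61  91  95  93  94  94
  94  94  94  94  95  95  95  95  95  96  96  96  95  96  97  97  96  97
  98  98  98  97  98  99  98 100 100  82  60  64  61  63  70  69  68  68
  69  66  64 127 204 194]
[[254.4  89.3]
 [254.3  53. ]
 [254.5  95.3]
 [254.3  49.8]]
```

The end disk spans rows 52.5–89.5 and columns 237–271, so the heel centre is about (0.5283, 0.2166). The cap is centred at the TCP in the same view. Moving over the heel.

```bash
python3 - <<'E'
from h import *
plan((.5283,.2166,.252),90,n=5)
E
```

```text
from [0.5292 0.1193 0.2793] 89.85
[[0.0195, -0.0002, 0.0055, -0.0005], [0.0195, -0.0002, 0.0055, -0.0005], [0.0195, -0.0002, 0.0055, -0.0005], [0.0195, -0.0002, 0.0055, -0.0005], [0.0195, -0.0002, 0.0055, -0.0005]]
```

Emit:
play_rows(
  steps=[
    [[0.0195,0,0,0],[0.0195,0,0,0],[0.0195,0,0.009,0],[0.0195,0,0.009,0],[0.0195,-0.001,0.009,0]],
  ],
)

```text
time: 17.0
ee_pos: [0.5286, 0.2179, 0.2522]
tcp_rot: [180.0, -0.0, 89.9]
wrist_force: [0.6, 0.2, 0.2]
opening: 0.0336
grasp_force: 79.7
```

Emit:
play_rows(
  steps=[
    [[0,0,0,0],[0,0,0,0],[0,0,0,0],[0,0,0,0],[0,0,0,0]],
  ],
)

```text
time: 17.42
ee_pos: [0.5286, 0.2169, 0.253]
tcp_rot: [179.9, -0.0, 89.9]
wrist_force: [-0.2, 0.3, -0.1]
opening: 0.0337
grasp_force: 79.7
```

```bash
python3 - <<'E'
from h import *
print(bot.get_obs())
plan((.5283,.2166,.235),90,n=5)
E
```

```text
{'time': 17.4167, 'q': array([ 2.23122115e+01,  8.48852139e+00,  1.63595539e+01,  9.78119722e+01,
       -4.95128092e-03,  1.12440087e+02]), 'qd': array([ 0.06058158,  0.06679358, -0.10202936, -0.1222142 ,  0.03853813,
        0.135654  ]), 'joint_efforts': array([ 1.81027525e-01, -5.53607726e+01,  4.60558677e+01, -4.54492285e-03,
        2.64805036e-03, -7.36147980e-03]), 'ee_pos': array([0.52864891, 0.21691973, 0.25300454]), 'tcp_rot': array([ 1.79943522e+02, -1.79679652e-02,  8.98721307e+01]), 'wrist_force': array([-0.21344061,  0.32058943, -0.13349321]), 'torque': array([ 0.02443687,  0.05263225, -0.04728545]), 'grasp_force': 79.70299752429128, 'opening': 0.03370934752192975}
from [0.5286 0.2169 0.253 ] 89.87
[[-0.0001, -0.0001, 0.0036, -0.0004], [-0.0001, -0.0001, 0.0036, -0.0004], [-0.0001, -0.0001, 0.0036, -0.0004], [-0.0001, -0.0001, 0.0036, -0.0004], [-0.0001, -0.0001, 0.0036, -0.0004]]
```

Emit:
play_rows(
  steps=[
    [[0,0,0.005,0],[0,0,0.005,0],[0,0,0.005,0],[0,0,0.005,0],[0,0,0.004,0]],
  ],
)

```text
time: 17.83
ee_pos: [0.5282, 0.2177, 0.2273]
tcp_rot: [-180.0, 0.0, 89.9]
wrist_force: [0.3, -0.2, -0.5]
opening: 0.0338
grasp_force: 79.7
```

Emit:
play_rows(
  steps=[
    [[0,0,0.001,0],[0,0,0.001,0],[0,0,0.001,0],[0,0,0.001,0],[0,0,0.001,0]],
  ],
)

```text
time: 18.25
ee_pos: [0.5284, 0.2178, 0.2234]
tcp_rot: [180.0, -0.0, 89.9]
wrist_force: [0.0, -0.4, -0.2]
opening: 0.0339
grasp_force: 79.7
```

```bash
python3 - <<'E'
from h import *
o=bot.get_obs();print(o['ee_pos'],o['wrist_force'],o['torque'])
c=cam('wrist'); s=cam('scene'); u,v=w2px(s,[[.5285,.2169,.22]])[0].astype(int)
S=cv2.resize(s['img'][v-35:v+35,u-40:u+40],(400,350),interpolation=cv2.INTER_CUBIC)
cv2.imwrite('pics/e.png',np.hstack([cv2.resize(c['img'],(400,300)),np.zeros((300,0,3),np.uint8),S[:300]]))
E
```

```text
[0.52844606 0.21781645 0.22339926] [ 0.02467738 -0.37458208 -0.226086  ] [-0.00321651 -0.03792435  0.00287631]
```

Emit:
play_rows(
  steps=[
    [[-0.001,0,0.001,0],[0,0,0.001,0],[0,0,0.001,0],[0,0,0.001,0],[0,0,0.001,0]],
  ],
)

```text
time: 18.77
ee_pos: [0.5283, 0.2168, 0.2182]
tcp_rot: [-180.0, -0.0, 89.9]
wrist_force: [0.3, 0.5, 0.1]
opening: 0.0339
grasp_force: 79.7
```

Emit:
play_rows(
  steps=[
    [[0,0,0.0005,0],[0,0,0.0005,0],[0,0,0.0005,0],[0,0,0.0005,0],[0,0,0,0]],
  ],
)

```text
time: 19.18
ee_pos: [0.5285, 0.217, 0.2168]
tcp_rot: [179.9, -0.0, 89.9]
wrist_force: [-1.0, 1.8, 4.3]
opening: 0.0338
grasp_force: 80.1
```

Emit:
play_rows(
  steps=[
    [[0,0,0.0006,0],[0,0,0.0006,0],[0,0,0.0006,0],[0,0,0,0],[0,0,0,0]],
  ],
)

```text
time: 19.6
ee_pos: [0.5286, 0.2171, 0.2158]
tcp_rot: [179.9, -0.1, 89.9]
wrist_force: [-1.4, 1.3, 9.1]
opening: 0.034
grasp_force: 80.7
```

Emit:
play_rows(
  steps=[
    [[0,0,0.0006,0],[0,0,0.0006,0],[0,0,0.0006,0],[0,0,0,0],[0,0,0,0]],
  ],
)

```text
time: 20.02
ee_pos: [0.5286, 0.2171, 0.214]
tcp_rot: [179.9, -0.1, 90.0]
wrist_force: [-1.5, 1.1, 7.3]
opening: 0.0339
grasp_force: 80.5
```

Emit:
play_rows(
  steps=[
    [[0,0,0.0006,0],[0,0,0.0006,0],[0,0,0.0006,0],[0,0,0,0],[0,0,0,0]],
  ],
)

```text
time: 20.43
ee_pos: [0.5282, 0.2169, 0.2102]
tcp_rot: [-179.9, -0.0, 90.0]
wrist_force: [0.6, 2.8, -2.1]
opening: 0.034
grasp_force: 79.8
```

The force has dropped, so it clicked. Continuing to the seat.

Emit:
play_rows(
  steps=[
    [[0,0,0.0006,0],[0,0,0.0006,0],[0,0,0.0006,0],[0,0,0,0],[0,0,0,0]],
  ],
)

```text
time: 20.85
ee_pos: [0.5282, 0.2166, 0.2088]
tcp_rot: [-180.0, 0.0, 89.9]
wrist_force: [-0.2, 1.6, -3.8]
opening: 0.034
grasp_force: 79.8
```

Emit:
play_rows(
  steps=[
    [[0,0,0.0005,0],[0,0,0.0005,0],[0,0,0.0005,0],[0,0,0,0],[0,0,0,0]],
  ],
)

```text
time: 21.27
ee_pos: [0.5284, 0.2167, 0.2078]
tcp_rot: [180.0, 0.0, 89.9]
wrist_force: [-0.1, 0.6, 0.1]
opening: 0.0341
grasp_force: 80.0
```

Emit:
play_rows(
  steps=[
    [[0,0,0.0005,0],[0,0,0.0005,0],[0,0,0.0005,0],[0,0,0,0],[0,0,0,0]],
  ],
)

```text
time: 21.68
ee_pos: [0.5285, 0.2167, 0.2075]
tcp_rot: [179.9, -0.0, 89.9]
wrist_force: [-1.6, -1.2, 7.9]
opening: 0.0339
grasp_force: 81.0
```

Emit:
play_rows(
  steps=[
    [[0,0,0.0003,0],[0,0,0.0003,0],[0,0,0.0003,0],[0,0,0,0],[0,0,0,0]],
  ],
)

```text
time: 22.1
ee_pos: [0.5285, 0.2167, 0.2075]
tcp_rot: [179.8, -0.0, 89.9]
wrist_force: [-3.7, -2.9, 12.4]
opening: 0.0339
grasp_force: 81.6
```

Emit:
play_rows(
  steps=[
    [[0,0,0,0],[0,0,0,0],[0,0,0,0],[0,0,0,0],[0,0,0,0]],
  ],
)

```text
time: 22.52
ee_pos: [0.5285, 0.2167, 0.2075]
tcp_rot: [179.8, -0.0, 89.9]
wrist_force: [-3.8, -2.0, 13.5]
opening: 0.0339
grasp_force: 81.6
```

```bash
python3 - <<'E'
from h import *
s=cam('scene'); t=cam('top'); u,v=w2px(s,[[.5285,.2169,.21]])[0].astype(int)
S=cv2.resize(s['img'][v-35:v+35,u-40:u+40],(400,350),interpolation=cv2.INTER_CUBIC)
cv2.imwrite('pics/f.png',np.hstack([S,cv2.resize(t['img'][110:285,200:400],(400,350))]))
print(bot.get_obs()['wrist_force'])
E
```

```text
[-3.64584406 -2.22049501 12.59148187]
```

View pics/f.png

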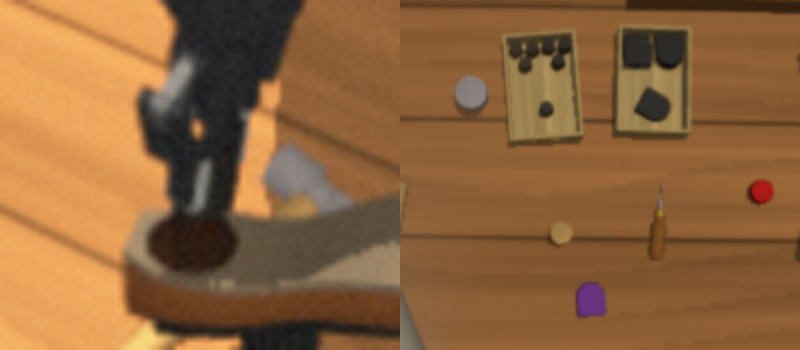

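The cap is seated low on the heel with a steady push of about 13 N. Both bins hold the right caps and the bystanders haven't moved. Handing in.

```bash
python3 -c "
from h import *
print(bot.job_done())"
```

```text
the job is handed in; nothing more can be done
None
```

The job is handed in: the slim and D-shaped caps are in their own bins, and the wide cap clicked fully home on the heel, with the gripper still pressing it down at about 13 N (22.5 s of the 70 s used).

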